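# Take the large rooster whistle down for display

### The arm

A 6-joint arm with a two-finger parallel gripper is mounted at the origin on the work surface. World frame = base frame: x ahead of the robot, y to its left, z up, the work surface at z = 0. Lengths are in m, angles in rad, forces in N, time in s.
With the tool pointing down it reaches from about 0.3 to 0.85 m from the base axis. Payload 4.2 kg.
Tool frame: the origin (TCP) lies between the finger pads; the fingertips stand ahead of it and the grasp point (between the pads) lies 2 mm behind it (r.finger_overhang is the z of the fingertips in the tool frame, in m); z points along the fingers, y is the line along which they close (so a half turn about z gives the same grasp; the last joint's range is limited). The gripper opens to 91 mm and grips with 3 to 60 N. Pads are 32 mm wide; open, the fingers measure 118 mm over their backs; the gripper's body (76 mm by 178 mm) begins 60 mm behind the grasp point.
Start: joints at [-1.259, 0.32, 1.565, -0, 1.257, -0.02], TCP at [0.187, -0.544, 0.231] pointing down, gripper open.
Joint ranges: [-3.11, 3.11], [-0.84, 2.01], [0.21, 2.61], [-1.34, 4.49], [0.05, 2.63], [-2.56, 2.56]. Speed limits (rad/s): [2.57, 2.57, 3.14, 3.14, 3.14, 3.14].

### API

Orientations are given as a unit quaternion [w, x, y, z].
In Python, from rig import r gives the robot as it stands.
- The arm moves only by the tool jog_arm, never from a script. Its argument "plan" is text: rows parted by semicolons, each of 7 numbers parted by spaces: the shift along the tool's x, y, z in mm, then the turn, a rotation vector about the tool's x, y, z in rad, then the finger opening in mm, from 0 to 91.2. In form: x y z wx wy wz grip; .... A call has 1 to 20 rows; each row is the pose to reach, as a shift and turn from the pose commanded when the call began, along the tool's axes at that moment; what a row does not reach only later rows make up. A row lasts 1/12 s, in which the tool goes at most 41.7 mm and 7.16 degrees, less where a joint would pass 70% of its speed; a pose out of reach is approached as far as the arm can. A call with a gripper value outside its range is refused whole. The fingers move at their own pace and stop on an object; "force" is the grip in N (left out, the last holds). Time passes only in rows, so rows that repeat a pose let the fingers close. It gives the time, the measured TCP pose, the force, the opening and the grip force at its end, in the units of the state.
- r.sense(): the state, without advancing time (a new reading comes with each control period).
- r.camera(name): name is "scene" or "top" or "wrist"; returns a dict with "frame" (480x640x3 uint8, red, green, blue), "fx", "fy", "cx", "cy" (pixels), "k1" (the pictures are not rectified: a ray, as slopes to the right and down, at radius r is drawn at 1 + k1 r^2 times it, then the intrinsics apply), "camera_from_world" (4x4, takes a point from world to camera coordinates). Camera axes: x right, y up, looking along -z (the intrinsics and any distortion apply to the point x, -y, -z); pixel columns grow to the right and rows downward; lengths in m; the calibration is good to about 2 mm. A picture is of the moment at which its call begins. There is no depth.
- r.close_job(): hands the job in; it is judged then, once.
The state is a dict: "clock": time; "qpos": joint angles; "joint_velocities": joint speeds; "tau": joint torques, N m; "ee_pos": TCP position; "orientation": TCP orientation; "contact_force": force on the tool from outside, world axes, zero at the start; "torque": the same for the moment, N m; "width": finger opening in m; "finger_force": force on a finger pad.
Only numpy, scipy, OpenCV 4.12 (cv2) and the standard library are available. Lean on these libraries where they do the work, as an engineer would, in place of code of your own. Each camera call takes 0.05 s, during which the arm holds its last target. There are 200 camera calls.

### The job

Two clay rooster whistles hang from the hooks of the wooden swing arm. Lift the larger one up and off its hook and set it down gently, upright, in the middle of the round wooden display stand, without wrenching the hook. Leave the smaller rooster hanging where it is.

Things in the scene. Friction and masses are not known exactly. Their poses are not given: they have to be found in the camera images.
- rooster_large_centre (a point): Larger clay rooster, 117 mm long, 160 g, foot 54 mm wide. Point: centre of its flat-sided body (60 long x, 36 wide y, 40 high), 38 mm above the foot's underside; mass centre close by. Head to -x (neck from 22 mm out, comb 61 mm up), tail to +x no higher than the back, z up. Arch lug on the back's middle, 34 wide in y, top 58 mm up; the hook's bar passes through it along x, 48 mm above this point.
- rooster_small_centre (a point): The smaller rooster of the same clay and form, 82 mm long, body 42 x 25 x 28 mm, on the other hook. Point: centre of its body; axes as for the larger one.
- stand_top (a point): Round wooden display stand, a disc 130 mm across and 20 mm high, fixed to the table. Point: centre of its flat top (120 mm across), z up.
- beam_mid (a point): Swing arm, pinned: point over its beam's middle line, at the height of the hooks' bars (240 mm up). Beam along y, 24 mm wide, top 56 mm below. Hooks at y +80 and -80 mm reach to -x: level 5 mm bars, the end 105-112 mm out turned up 9.5 mm. Roosters hang 92 mm out. To free one: lift 8 to 20 mm (at 23 its back meets the bar), then draw it level 85 mm or more to -x, so that its tail clears the tip.
There are look-alikes about, which are no part of the job. What is shaped like the part that bears stand_top but green or pink is not meant.

How it is judged:
By the outcome, as a careful person would: the job done as asked, in the order asked, and still so for the second after the job is handed in, with the robot touching nothing.
It also fails if it takes over 45 s, if anything falls off the work surface, if the arm or the gripper's body presses on something with over 40 N, if the wrist force passes 120 N, or if a joint passes its speed limit or range.

## Working session

There is one attempt and no reset: what is moved stays moved. The work goes in short steps, Python scripts to look and compute and a tool call to move; the robot and the scene stay as the last step left them, time stands still between calls to the robot, and variables do not carry over. Pictures are saved under pics/ and viewed, at most 10 in all, crops included, and the job is handed in when it is done.

Besides the shell and the picture viewer there is one more tool, called after ">>>" as name(argument=value, ...) on one line, values as JSON. jog_arm: Moves the arm, as the interface text tells. Its arguments: {"type":"object","properties":{"plan":{"type":"string"},"force":{"type":"number"}},"required":["plan"]}

```bash
mkdir -p pics; cat > h.py <<'E'
import numpy as np, cv2
from rig import r
def cam(n,save=None):
    c=r.camera(n)
    if save: cv2.imwrite(f'pics/{save}.png',cv2.cvtColor(c['frame'],cv2.COLOR_RGB2BGR))
    return c
def ray(c,u,v):
    K=np.array([[c['fx'],0,c['cx']],[0,c['fy'],c['cy']],[0,0,1.]])
    p=cv2.undistortPoints(np.array([[[u,v]]],float),K,np.array([c['k1'],0,0,0.]))[0,0]
    T=np.array(c['camera_from_world']);R=T[:3,:3];t=T[:3,3]
    d=R.T@np.array([p[0],-p[1],-1.]);return -R.T@t,d/np.linalg.norm(d)
def plane(c,u,v,z):
    o,d=ray(c,u,v);return o+d*(z-o[2])/d[2]
def two(c1,p1,c2,p2):
    o1,d1=ray(c1,*p1);o2,d2=ray(c2,*p2)
    s=np.linalg.lstsq(np.c_[d1,-d2],o2-o1,rcond=None)[0]
    a=o1+s[0]*d1;b=o2+s[1]*d2;return (a+b)/2,np.linalg.norm(a-b)
def proj(c,P):
    T=np.array(c['camera_from_world']);q=T[:3,:3]@np.asarray(P)+T[:3,3]
    a=np.array([q[0],-q[1]])/-q[2];a=a*(1+c['k1']*(a@a));return np.array([c['fx']*a[0]+c['cx'],c['fy']*a[1]+c['cy']])
E
python3 - <<'E'
from h import *
import pickle
a=cam('scene','s0');b=cam('top','t0')
pickle.dump((a,b),open('c0.pkl','wb'))
for c in(a,b):print(np.round(np.linalg.inv(c['camera_from_world']),3),c['fx'],c['k1'])
print(r.finger_overhang,r.sense())
E
```

```text
[[-0.865 -0.271  0.422  0.924]
 [ 0.502 -0.473  0.725  0.619]
 [ 0.003  0.838  0.545  0.637]
 [ 0.     0.     0.     1.   ]] 553.3891005214786 -0.042648400438960316
[[-0.007  0.996 -0.088  0.5  ]
 [-1.    -0.007  0.006 -0.041]
 [ 0.006  0.089  0.996  0.982]
 [ 0.     0.     0.     1.   ]] 461.7759614398511 -0.12018140826659317
0.017 {'clock': 0.1, 'qpos': array([-1.25900657e+00,  3.20234778e-01,  1.56550647e+00, -1.20881061e-05,
        1.25739395e+00, -2.00011238e-02]), 'joint_velocities': array([-0.00065334, -0.00255091, -0.00433173,  0.00149726,  0.00047781,
        0.00072371]), 'tau': array([-9.54907991e-04, -4.13334846e+01, -2.32512259e+01,  7.27997068e-02,
        4.21399414e-02, -5.60931414e-05]), 'ee_pos': array([ 0.18717225, -0.54325919,  0.23022005]), 'orientation': array([-7.62243614e-04,  9.86270280e-01,  1.65137337e-01, -1.17812739e-04]), 'contact_force': array([-0.10949928,  0.14763237, -0.36217741]), 'torque': array([ 0.01655569,  0.07843115, -0.05916868]), 'finger_force': 0.0, 'width': 0.09101131542006821}
```

View pics/s0.png

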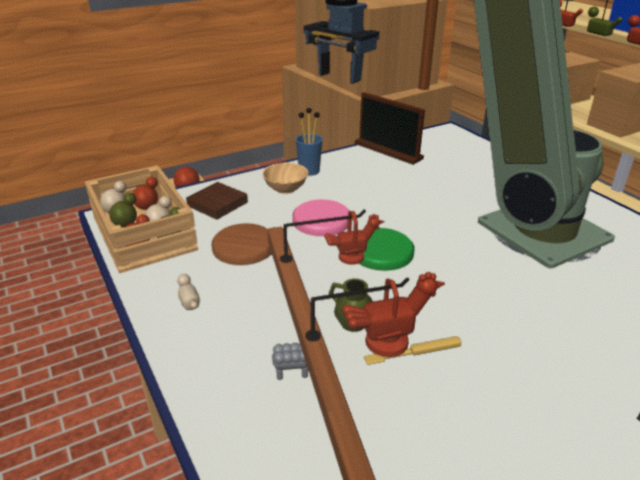

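View pics/t0.png

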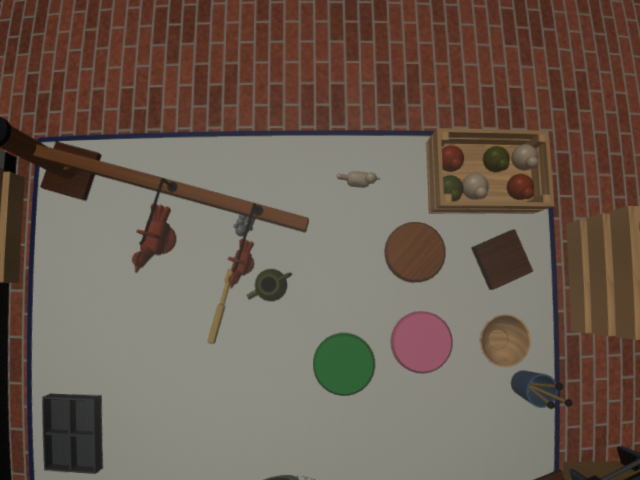

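The scene view shows the large rooster near (390,320), the small one near (352,240), and discs that are brown (243,243), pink (321,217) and green (384,248). In the top view the large rooster is at about (155,235), the small at (242,260), the brown disc at (415,252), green at (344,364) and pink at (421,342). The wooden brown disc is the stand; green and pink are excluded. The larger silhouette at top (155,235) is the target rooster. I'll confirm this in a crop.

```bash
python3 - <<'E'
from h import *
import pickle
a,b=pickle.load(open('c0.pkl','rb'))
A=a['frame'][200:370,270:470];B=b['frame'][165:300,110:290]
A=cv2.resize(A,(400*1,340),interpolation=cv2.INTER_CUBIC);B=cv2.resize(B,(400,300),interpolation=cv2.INTER_CUBIC)
o=np.zeros((340,800,3),np.uint8);o[:,:400]=A;o[:300,400:]=B
cv2.imwrite('pics/crop.png',cv2.cvtColor(o,cv2.COLOR_RGB2BGR))
# stand
h=cv2.cvtColor(b['frame'],cv2.COLOR_RGB2HSV)
print(h[252,415],h[235,155],h[205,230])
m=((h[...,0]<15)&(h[...,1]>90)&(h[...,2]<190)).astype(np.uint8);k=np.zeros_like(m);k[205:300,370:458]=1
n,l,s,ce=cv2.connectedComponentsWithStats(m*k);i=1+np.argmax(s[1:,4])
cs,_=cv2.findContours((l==i).astype(np.uint8),0,1);e=cv2.fitEllipse(max(cs,key=len));print(e)
print('stand',plane(b,*e[0],.02), 'diam',np.linalg.norm(plane(b,e[0][0]+e[1][0]/2,e[0][1],.02)-plane(b,*e[0],.02))*2)
print('scene',proj(a,plane(b,*e[0],.02)))
hs=cv2.cvtColor(a['frame'],cv2.COLOR_RGB2HSV);m=((hs[...,0]<15)&(hs[...,1]>90)).astype(np.uint8);k[:]=0;k[215:272,203:274]=1
n,l,s,ce=cv2.connectedComponentsWithStats(m*k);i=1+np.argmax(s[1:,4]);print(s[i],ce[i],plane(a,*ce[i],.015))
E
```

```text
[ 12 130  92] [  8 107  57] [ 12 127  94]
((414.5585632324219, 251.39834594726562), (57.562522888183594, 58.662628173828125), 117.42427825927734)
stand [ 0.58580587 -0.26190785  0.02      ] diam 0.12371703319272978
scene [242.08336532 239.52633484]
[ 212  224   62   41 2075] [243.40626506 243.65445783] [ 0.58683051 -0.2538319   0.015     ]
```

View pics/crop.png

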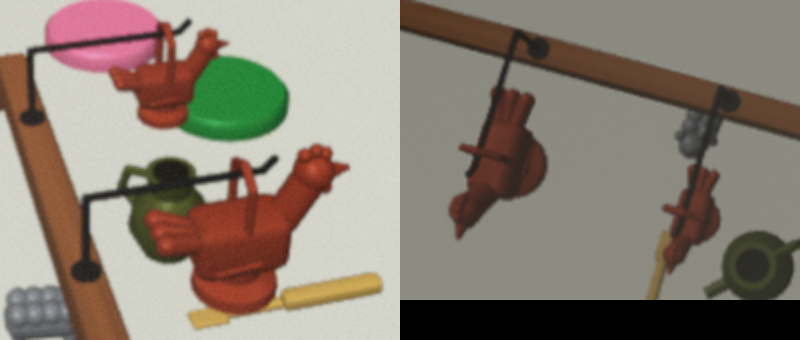

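The crop confirms it: the large rooster is at scene (389,320), hung by its lug from the hook whose bar runs from (313,299) to (402,285). The small one is on the far hook, bar from (286,225) to about (360,215). The plain wooden disc is the stand.

```bash
python3 - <<'E'
from h import *
import pickle
a,b=pickle.load(open('c0.pkl','rb'))
for n,p,q in[('Lelbow',(313.5,299),(162.6,180.3)),('Ltip',(402.5,285),(142,242.9)),('Llug',(389.5,281.5),(148.7,232.5)),('Selbow',(286,225.5),(254.9,204.6)),('base',(313,335.5),(171,186.5))]:
    P,e=two(a,p,b,q);print(n,P.round(4),round(e,4),plane(a,*p,.24).round(4),plane(b,*q,.24).round(4))
L=plane(a,313.5,299,.24);T=plane(a,402.5,285,.24);print(np.linalg.norm(L-T))
# beam edges in top image, z=.184
h=cv2.cvtColor(b['frame'],cv2.COLOR_RGB2HSV)
m=((h[...,0]<16)&(h[...,1]>90)).astype(np.uint8)
pts=[]
for u in list(range(190,245,4))+list(range(268,300,4)):
    v=np.where(m[150:240,u])[0]+150; v=v[v<240]
    g=np.split(v,np.where(np.diff(v)>2)[0]+1);g=max(g,key=len)
    pts.append((plane(b,u,g[0],.184)[:2],plane(b,u,g[-1],.184)[:2]))
P=np.array(pts)
for k in(0,1):
    vx,vy,x0,y0=cv2.fitLine(P[:,k].astype(np.float32),2,0,.01,.01).ravel();print(np.degrees(np.arctan2(vy,vx)),x0,y0)
E
```

```text
Lelbow [0.6868 0.203  0.2403] 0.0016 [0.6859 0.2032 0.24  ] [0.6875 0.2027 0.24  ]
Ltip [0.5838 0.2336 0.2406] 0.0017 [0.5841 0.2327 0.24  ] [0.5832 0.2344 0.24  ]
Llug [0.5983 0.2231 0.2441] 0.0036 [0.5932 0.2198 0.24  ] [0.6003 0.2235 0.24  ]
Selbow [0.6428 0.0491 0.2401] 0.0041 [0.6411 0.0503 0.24  ] [0.6447 0.0481 0.24  ]
base [0.6885 0.2048 0.1873] 0.0017 [0.7156 0.2538 0.24  ] [0.6767 0.1881 0.24  ]
0.10605363632832276
73.96342 0.66468555 0.08160082
74.04829 0.6431645 0.0813606
```

```bash
cat >> h.py <<'E'
from scipy.spatial.transform import Rotation as Ro
def R_(q): return Ro.from_quat([q[1],q[2],q[3],q[0]])
def rel(P,yaw=None):
    "tool shift in mm and rotation vector to TCP at P, pointing down with tool x at yaw (deg)"
    s=r.sense();R=R_(s['orientation']);d=R.inv().apply(np.asarray(P)-s['ee_pos'])*1e3
    G=Ro.from_euler('z',yaw,degrees=True)*Ro.from_euler('x',180,degrees=True)
    return d.round(1),(R.inv()*G).as_rotvec().round(3)
E
python3 -c "
from h import *
print(rel([.597,.228,.36],164))"
```

```text
(array([ 638.7, -595.9, -128.8]), array([-1.000e-03, -2.000e-03, -2.531e+00]))
```

>>> jog_arm(plan="0 0 -80 0 0 0 91; 0 0 -129 0 0 0 91; 639 -596 -129 0 0 -2.531 91; 639 -596 -129 0 0 -2.531 91; 639 -596 -129 0 0 -2.531 91; 639 -596 -129 0 0 -2.531 91; 639 -596 -129 0 0 -2.531 91; 639 -596 -129 0 0 -2.531 91; 639 -596 -129 0 0 -2.531 91; 639 -596 -129 0 0 -2.531 91; 639 -596 -129 0 0 -2.531 91; 639 -596 -129 0 0 -2.531 91; 639 -596 -129 0 0 -2.531 91; 639 -596 -129 0 0 -2.531 91; 639 -596 -129 0 0 -2.531 91; 639 -596 -129 0 0 -2.531 91; 639 -596 -129 0 0 -2.531 91; 639 -596 -129 0 0 -2.531 91; 639 -596 -129 0 0 -2.531 91; 639 -596 -129 0 0 -2.531 91")

```text
clock: 1.77
ee_pos: [0.5391, 0.1199, 0.3531]
orientation: [-0.0, 0.273, 0.962, -0.0]
contact_force: [0.6, -0.4, 0.3]
width: 0.0913
finger_force: 0.0
```

```bash
python3 -c "
from h import *
print(r.sense()['ee_pos'],r.sense()['qpos'],rel([.597,.228,.36],164))"
```

```text
[0.53905391 0.11989641 0.353144  ] [ 1.98214416e-01  2.33460873e-01  1.38307281e+00 -3.17780841e-04
  1.52572816e+00 -8.19508423e-01] (array([  7.5, 122.4,  -6.9]), array([-0.001, -0.   , -0.274]))
```

>>> jog_arm(plan="6 120 0 0 0 -0.274 91; 6 120 0 0 0 -0.274 91; 6 120 0 0 0 -0.274 91; 6 120 0 0 0 -0.274 91; 6 120 0 0 0 -0.274 91; 6 120 0 0 0 -0.274 91; 6 120 0 0 0 -0.274 91")

```text
clock: 2.35
ee_pos: [0.5969, 0.2215, 0.3537]
orientation: [-0.0, 0.143, 0.99, -0.0]
contact_force: [0.7, -0.0, -0.7]
width: 0.091
finger_force: 0.0
```

```bash
python3 - <<'E'
from h import *
print(rel([.597,.228,.36],164))
c=cam('wrist','w0')
import pickle;pickle.dump(c,open('w0.pkl','wb'))
print(np.linalg.inv(c['camera_from_world']).round(3))
for P in([.597,.228,.24],[.6868,.203,.24],[.5859,.232,.24],[.597,.228,.192]):print(proj(c,P).round(1))
E
```

```text
(array([ 1.7,  6.3, -6.3]), array([-0.001,  0.   , -0.008]))
[[ 0.283 -0.92  -0.271  0.52 ]
 [ 0.959  0.272  0.08   0.244]
 [-0.    -0.282  0.959  0.507]
 [ 0.     0.     0.     1.   ]]
[331.3 240. ]
[332.3 351. ]
[332.4 224.3]
[330.  224.1]
```

View pics/w0.png

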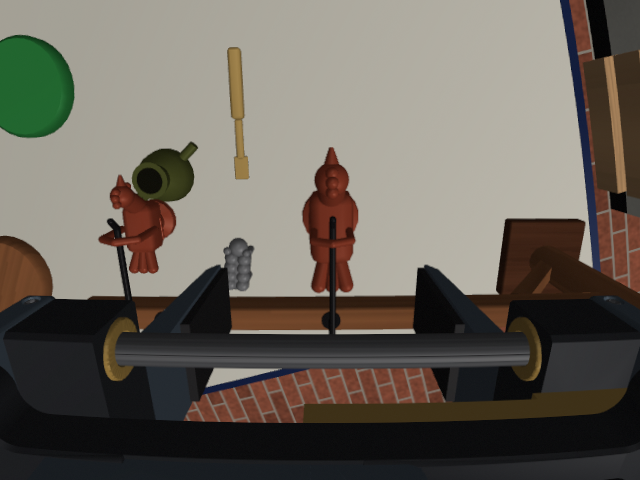

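The wrist view shows the large rooster square to the tool: bar along column 332, lug at (332,240), matching the projected estimate (331,240). The fingers centre on about column 322, so a 6 mm side correction is due before descending.

>>> jog_arm(plan="2 6 0 0 0 -0.008 91; 2 6 0 0 0 -0.008 91; 2 6 30 0 0 -0.008 91; 2 6 60 0 0 -0.008 80; 2 6 80 0 0 -0.008 70; 2 6 90 0 0 -0.008 70; 2 6 90 0 0 -0.008 70; 2 6 90 0 0 -0.008 70")

```text
clock: 3.07
ee_pos: [0.5974, 0.2289, 0.2641]
orientation: [0.0, 0.139, 0.99, 0.0]
contact_force: [-0.3, 0.3, -0.1]
width: 0.07
finger_force: 0.0
```

```bash
python3 - <<'E'
from h import *
print(rel([.597,.228,.200],164),r.sense()['width'])
c=cam('wrist','w1')
for P in([.597,.228,.24],[.5859,.232,.24]):print(proj(c,P).round(1))
E
```

```text
(array([ 0.2, -1. , 64.1]), array([0.   , 0.001, 0.001])) 0.07003709278879477
[321.1 292.6]
[322.6 270.9]
```

View pics/w1.png

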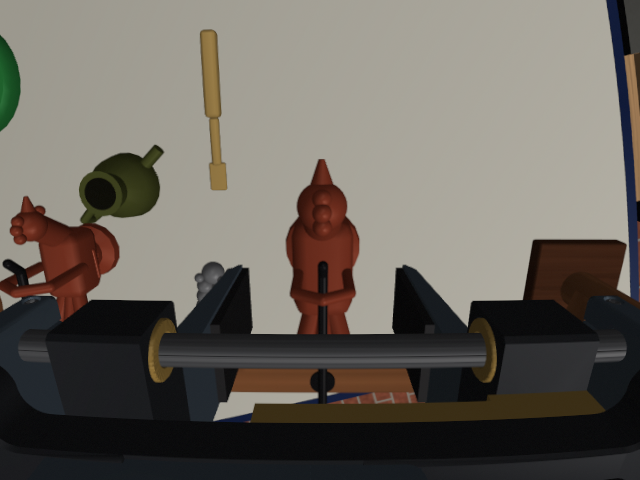

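The rooster and bar (column 322) are now centred between the fingers (245 to 400). Next I descend and grip.

>>> jog_arm(plan="0 0 20 0 0 0 70; 0 0 40 0 0 0 70; 0 0 55 0 0 0 70; 0 0 64 0 0 0 70; 0 0 64 0 0 0 70; 0 0 64 0 0 0 55; 0 0 64 0 0 0 45; 0 0 64 0 0 0 40; 0 0 64 0 0 0 30; 0 0 64 0 0 0 30; 0 0 64 0 0 0 30; 0 0 64 0 0 0 30", force=15)

```text
clock: 4.12
ee_pos: [0.5973, 0.229, 0.1999]
orientation: [0.0, 0.138, 0.99, 0.0]
contact_force: [1.4, 0.8, 1.3]
width: 0.036
finger_force: 14.9
```

Gripped at 36 mm, which is the body width. Lift 14 mm.

>>> jog_arm(plan="0 0 -4 0 0 0 30; 0 0 -8 0 0 0 30; 0 0 -12 0 0 0 30; 0 0 -14 0 0 0 30; 0 0 -14 0 0 0 30; 0 0 -14 0 0 0 30; 0 0 -14 0 0 0 30", force=25)

```text
clock: 4.7
ee_pos: [0.597, 0.2289, 0.2132]
orientation: [-0.0, 0.138, 0.99, -0.0]
contact_force: [-0.4, 0.6, -2.6]
width: 0.0359
finger_force: 24.9
```

```bash
python3 - <<'E'
from h import *
s=r.sense();print(s['ee_pos'],s['contact_force'],s['torque'])
a=cam('scene');A=cv2.resize(a['frame'][200:370,270:470],(800,600)[:2] and (706,600))
cv2.imwrite('pics/c2.png',cv2.cvtColor(A,cv2.COLOR_RGB2BGR))
E
```

```text
[0.59700074 0.2289276  0.21317883] [-0.37301102  0.63280258 -2.58620507] [ 0.08430927 -0.18920225 -0.02735905]
```

View pics/c2.png

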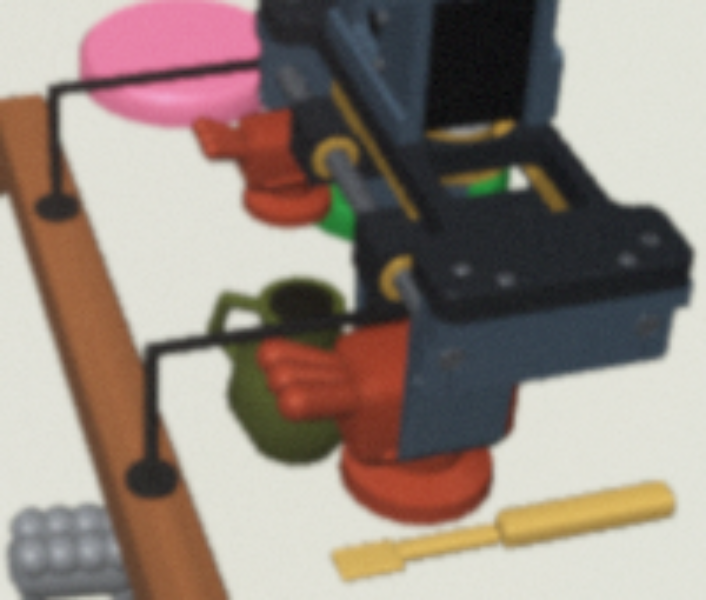

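The rooster is lifted on its hook and hangs level in the grip, with the weight on the wrist (about 2 N). It is free, so I draw it level along tool +x.

>>> jog_arm(plan="5 0 0 0 0 0 30; 12 0 0 0 0 0 30; 20 0 0 0 0 0 30; 28 0 0 0 0 0 30; 36 0 0 0 0 0 30; 44 0 0 0 0 0 30; 52 0 0 0 0 0 30; 60 0 0 0 0 0 30; 68 0 0 0 0 0 30; 76 0 0 0 0 0 30; 84 0 0 0 0 0 30; 92 0 0 0 0 0 30; 100 0 0 0 0 0 30; 105 0 0 0 0 0 30; 105 0 0 0 0 0 30; 105 0 0 0 0 0 30; 105 0 0 0 0 0 30")

```text
clock: 6.17
ee_pos: [0.4965, 0.2578, 0.2134]
orientation: [0.0, 0.138, 0.99, 0.0]
contact_force: [-0.1, -0.6, -2.6]
width: 0.0362
finger_force: 24.9
```

>>> jog_arm(plan="0 0 -30 0 0 0 30; 0 0 -60 0 0 0 30; 0 0 -90 0 0 0 30; 0 0 -120 0 0 0 30; 0 0 -140 0 0 0 30; -20 -20 -140 0 0 0 30; -40 -50 -140 0 0 0 30; -60 -80 -140 0 0 0 30; -80 -110 -140 0 0 0 30; -100 -145 -140 0 0 0 30; -120 -180 -140 0 0 0 30; -140 -215 -140 0 0 0 30; -160 -250 -140 0 0 0 30; -180 -280 -140 0 0 0 30; -200 -310 -140 0 0 0 30; -215 -340 -140 0 0 0 30; -225 -360 -140 0 0 0 30; -228 -373 -140 0 0 0 30; -228 -373 -140 0 0 0 30; -228 -373 -140 0 0 0 30")

```text
clock: 7.83
ee_pos: [0.613, -0.1634, 0.3532]
orientation: [-0.0, 0.139, 0.99, 0.001]
contact_force: [0.2, 0.7, -3.2]
width: 0.0358
finger_force: 24.9
```

```bash
python3 - <<'E'
from h import *
import pickle
c=cam('wrist','w2');b=cam('top');s=cam('scene');pickle.dump((c,b,s),open('c2.pkl','wb'))
print(r.sense()['ee_pos'],r.sense()['contact_force'])
print(proj(c,[.5858,-.26,.02]))
E
```

```text
[ 0.61303747 -0.16195284  0.35378987] [ 0.69762653  0.29913732 -1.3189372 ]
[244.34511346 193.93251357]
```

View pics/w2.png

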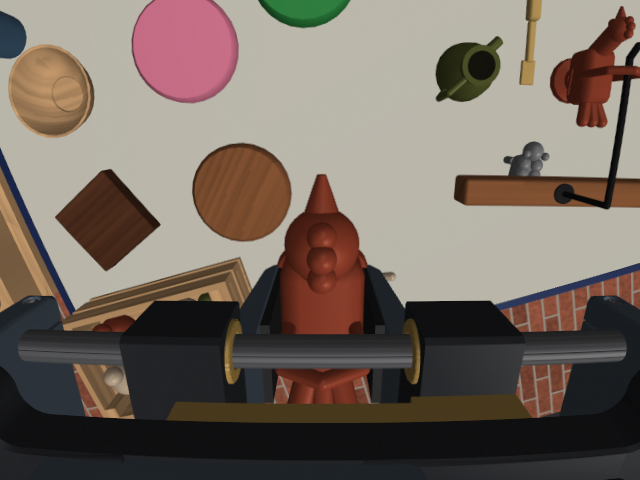

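The wrist view shows the brown stand fully clear at about (242,192), radius about 49 px, with the rooster held squarely. The earlier estimate projects to (244,194). I'll fit the stand here and in the top view.

```bash
python3 - <<'E'
from h import *
import pickle
c,b,s=pickle.load(open('c2.pkl','rb'))
b=pickle.load(open('c0.pkl','rb'))[1]
def fit(c,x0,x1,y0,y1):
    h=cv2.cvtColor(c['frame'],cv2.COLOR_RGB2HSV)
    m=((h[...,0]<20)&(h[...,1]>85)).astype(np.uint8);k=np.zeros_like(m);k[y0:y1,x0:x1]=1
    m=cv2.morphologyEx(m*k,cv2.MORPH_OPEN,np.ones((5,5)));n,l,st,_=cv2.connectedComponentsWithStats(m);i=1+np.argmax(st[1:,4])
    p=max(cv2.findContours((l==i).astype(np.uint8),0,1)[0],key=len)[:,0]
    for z in(.02,.01,0):
        W=np.array([plane(c,*q,z)[:2] for q in p],np.float32)
        e=cv2.fitEllipse(W);print(z,st[i],np.round(e[0],4),np.round(e[1],4),e[2])
fit(c,180,300,130,250);fit(b,375,455,205,300)
print(rel([.586,-.26,.353],164))
E
```

```text
0.02 [ 193  144   98   97 7516] [ 0.5838 -0.2636] [0.1253 0.127 ] 13.79860782623291
0.01 [ 193  144   98   97 7516] [ 0.5848 -0.2661] [0.1279 0.1296] 13.798715591430664
0 [ 193  144   98   97 7516] [ 0.5858 -0.2686] [0.1305 0.1322] 13.79863166809082
0.02 [ 385  222   60   59 2757] [ 0.5862 -0.2623] [0.1228 0.1256] 8.21631908416748
0.01 [ 385  222   60   59 2757] [ 0.5871 -0.2646] [0.1241 0.1269] 8.216337203979492
0 [ 385  222   60   59 2757] [ 0.588  -0.2669] [0.1253 0.1282] 8.21635627746582
(array([  -0.7, -101.7,    0.7]), array([0.001, 0.   , 0.003]))
```

>>> jog_arm(plan="0 -30 0 0 0 0 30; -1 -60 0 0 0 0 30; -1 -90 0 0 0 0 30; -1 -105 0 0 0 0.003 30; -1 -105 30 0 0 0.003 30; -1 -105 60 0 0 0.003 30; -1 -105 90 0 0 0.003 30; -1 -105 120 0 0 0.003 30; -1 -105 150 0 0 0.003 30; -1 -105 180 0 0 0.003 30; -1 -105 210 0 0 0.003 30; -1 -105 235 0 0 0.003 30; -1 -105 255 0 0 0.003 30; -1 -105 268 0 0 0.003 30; -1 -105 275 0 0 0.003 30; -1 -105 275 0 0 0.003 30; -1 -105 275 0 0 0.003 30; -1 -105 275 0 0 0.003 30")

```text
clock: 9.48
ee_pos: [0.5864, -0.2647, 0.0799]
orientation: [0.001, 0.14, 0.99, -0.0]
contact_force: [0.6, -0.1, -1.5]
width: 0.0359
finger_force: 24.9
```

```bash
python3 - <<'E'
from h import *
s=r.sense();print(s['ee_pos'],rel([.5855,-.2635,.066],164))
a=cam('scene');x=a['frame'][170:290,170:330]
cv2.imwrite('pics/c3.png',cv2.cvtColor(cv2.resize(x,(800,600)),cv2.COLOR_RGB2BGR))
E
```

```text
[ 0.58635064 -0.26470421  0.07990849] (array([ 1.2,  0.9, 13.9]), array([-0.   ,  0.003, -0.001]))
```

View pics/c3.png

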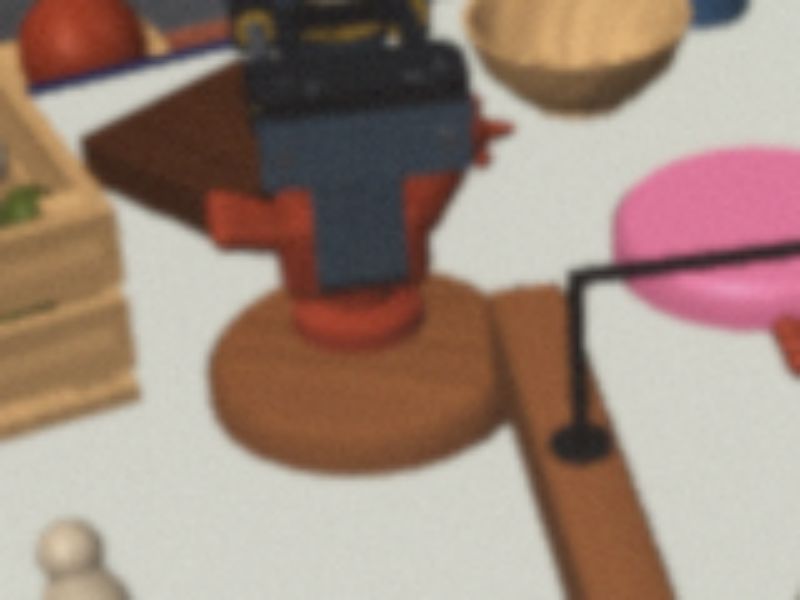

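The foot hovers over the stand: its centre is at crop (360,322), about 26 px above the top's centre (358,350), consistent with 14 mm of height. I creep down from here.

>>> jog_arm(plan="1 1 4 0 0 0 30; 1 1 8 0 0 0 30; 1 1 10 0 0 0 30; 1 1 11 0 0 0 30; 1 1 12 0 0 0 30; 1 1 12 0 0 0 30; 1 1 12 0 0 0 30")

```text
clock: 10.12
ee_pos: [0.5847, -0.2636, 0.0664]
orientation: [0.0, 0.14, 0.99, -0.0]
contact_force: [0.2, 1.1, -1.6]
width: 0.0363
finger_force: 24.9
```

>>> jog_arm(plan="0 0 0.5 0 0 0 30; 0 0 0.5 0 0 0 30; 0 0 1 0 0 0 30; 0 0 1 0 0 0 30")

```text
clock: 10.45
ee_pos: [0.5848, -0.2636, 0.0663]
orientation: [0.0, 0.14, 0.99, -0.0]
contact_force: [-1.3, 1.3, 4.4]
width: 0.036
finger_force: 24.9
```

Contact: the force went from -1.6 to +4.4 N. Now I release slowly and rise.

>>> jog_arm(plan="0 0 0 0 0 0 35; 0 0 0 0 0 0 37; 0 0 0 0 0 0 40; 0 0 0 0 0 0 46; 0 0 0 0 0 0 56; 0 0 0 0 0 0 66; 0 0 0 0 0 0 70; 0 0 0 0 0 0 70; 0 0 -5 0 0 0 70; 0 0 -15 0 0 0 70; 0 0 -35 0 0 0 70; 0 0 -60 0 0 0 70; 0 0 -90 0 0 0 70; 0 0 -120 0 0 0 70; 0 0 -150 0 0 0 70; 0 0 -180 0 0 0 70; 0 0 -180 0 0 0 70; 0 0 -180 0 0 0 70", force=5)

```text
clock: 11.95
ee_pos: [0.5855, -0.2639, 0.2488]
orientation: [0.003, 0.14, 0.99, -0.001]
contact_force: [-0.6, -0.0, -0.8]
width: 0.07
finger_force: 0.0
```

```bash
python3 - <<'E'
from h import *
a=cam('scene');w=cam('wrist');o=np.zeros((480,800,3),np.uint8)
o[:400,:400]=cv2.resize(a['frame'][160:280,180:300],(400,400));o[:300,400:]=cv2.resize(w['frame'],(400,300))
o[300:480,400:640]=a['frame'][170:350,250:490]
cv2.imwrite('pics/c4.png',cv2.cvtColor(o,cv2.COLOR_RGB2BGR))
print(r.sense()['ee_pos'],r.sense()['clock'])
E
```

```text
[ 0.58411216 -0.26323217  0.24516606] 12.05
```

View pics/c4.png

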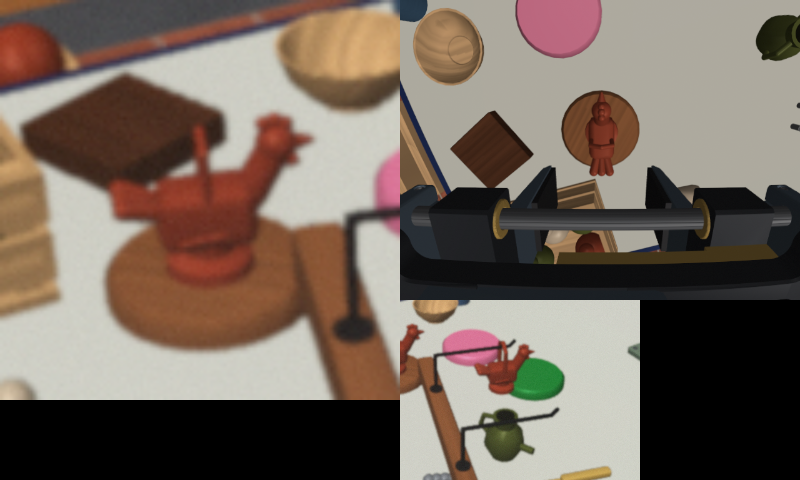

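The large rooster stands upright in the middle of the stand (crop (210,270)). The small one still hangs on its hook (lower right crop, (505,370)), and the gripper is clear. Handing in.

```bash
python3 -c "
from rig import r
print(r.close_job())"
```

```text
the job is handed in; nothing more can be done
None
```

The larger rooster is off its hook and stands upright in the middle of the wooden display stand, the smaller one still hangs on its hook, and I handed the job in at about 12 s (no verdict came back).

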